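# Snap a tub lid shut around its rim before it goes back in the cabinet

### The arm

A 7-joint arm with a two-finger parallel gripper is mounted at the origin on the work surface. World frame = base frame: x ahead of the robot, y to its left, z up, the work surface at z = 0. Lengths are in m, angles in rad, forces in N, time in s.
With the tool pointing down it reaches from about 0.425 to 0.925 m from the base axis. Payload 6.8 kg.
Tool frame: the origin (TCP) lies midway between the tips of the shut fingers; the grasp point (between the pads) lies r.grasp_offset behind it (r.grasp_offset is the distance from the TCP to the grasp point, in m); z points along the fingers, y is the direction in which the jaws open and shut (so a half turn about z gives the same grasp; the last joint's range is limited). The gripper opens to 85 mm and grips with 20 to 120 N. Pads are 22 mm wide; open, the fingers measure 114 mm over their backs; the gripper's body (76 mm by 85 mm) begins 54 mm behind the grasp point. The pads swing forward as they close: fully open they stand 13 mm farther back than shut.
Start: joints at [1.038, 0.477, 0.022, 1.555, -0.011, 1.109, -0.083], TCP at [0.278, -0.615, 0.231] pointing down, gripper open.
Joint ranges: [-2.96, 2.96], [-0.34, 2.1], [-1.41, 1.46], [0.24, 2.44], [-1.37, 4.51], [0.17, 1.92], [-2.96, 2.96]. Speed limits (rad/s): [2.39, 2.39, 3.14, 3.14, 3.14, 3.14, 3.14].

### API

Orientations are given as a rotation vector (axis times angle).
In Python, from bench import r gives the robot as it stands. The module is installed in compiled form; this text tells all that it offers.
- The arm moves only by the tool send_rows, never from a script. Its argument "moves" is one flat list of numbers, 4 for each row, row after row: the shift along the tool's x, y, z in mm, then the turn about the tool's z in degrees. A call has 1 to 8 rows; each row is the pose to reach, as a shift and turn from the pose commanded when the call began, along the tool's axes at that moment; what a row does not reach only later rows make up. A row lasts 1/8 s, in which the tool goes at most 62.5 mm and 10.7 degrees, less where a joint would pass 70% of its speed; a pose out of reach is approached as far as the arm can. A call with a gripper value outside its range is refused whole. "hand" is the closure, from 0 (fully open) to 1 (shut), set as the call begins (left out, the last holds). The fingers move at their own pace and stop on an object; "newtons" is the grip in N (left out, the last holds). Time passes only in rows, so rows that repeat a pose let the fingers close. It gives the time, the measured TCP pose, the force and the opening at its end, in the units of the state.
- r.get_obs(): the state, without advancing time (a new reading comes with each control period).
- r.grab_frame(name): name is "scene" or "top"; returns a dict with "img" (384x512x3 uint8, red, green, blue), "mtx" (3x3 intrinsics, pixels), "world_to_cam" (4x4, takes a point from world to camera coordinates). Camera axes: x right, y up, looking along -z (the intrinsics and any distortion apply to the point x, -y, -z); pixel columns grow to the right and rows downward; lengths in m; the calibration is good to about 2 mm. A picture is of the moment at which its call begins. There is no depth.
- r.hand_in(): hands the job in, once; it reports no verdict.
The state is a dict: "clock": time; "joints": joint angles; "qvel": joint speeds; "tau": joint torques, N m; "tcp_pos": TCP position; "orientation": TCP orientation; "contact_force": force on the tool from outside, world axes, zero at the start; "moment": the same for the moment, N m; "grip_width": finger opening in m.
Only numpy, scipy, OpenCV 4.12 (cv2) and the standard library are available. Lean on these libraries where they do the work, as an engineer would, in place of code of your own. Each camera call takes 0.05 s, during which the arm holds its last target.

### The job

Close the lid of the white tub properly: press down the raised sections of its blue rim with your fingertips until every section around the rim has snapped fully home, without bearing down hard. Leave the tub standing upright where it is, without lifting or tipping it or pushing it along, and leave the other things on the shelf alone.

Things in the scene. Friction and masses are not known exactly. Their poses are not given: they have to be found in the camera images.
- shelf: fixed grey steel cabinet shelf laid on the bench, 400 (own x) x 860 (own y) x 25 high; origin at the centre of its underside, so everything on it stands 25 above the bench
- tub: round white plastic tub with a blue snap lid, loose on the shelf, about 0.8 kg (varies), base 128 diameter, 148 over the lid rim; origin at the centre of its underside, z up. Lid section k is centred at angle (k-1) x 60 degrees from the tub's own x axis, counter-clockwise from above. At the start four of the six sections stand 5 to 8 proud, the other two are already home
- lid_middle (a point): centre of the top of the lid's fixed blue middle disc (98 diameter), on the tub's axis, 95 above the tub's origin. Around the disc runs the rim, radius 50 to 74, cut into six equal sections. The top of a fully raised section is 108 above the tub's origin, of a home one 100; under a raised section a yellow band shows from the side
- section1 (a joint): how far lid section 1 is pressed down, in m: 0 fully raised, 0.008 snapped fully home. It slides straight down over a tight snap bead: it takes about 7 N to move it all the way, it does not spring back, and it stays where it is left; a firm press of 10 to 20 N brings it to its stop
- section1_mark (a point): white dot (16 diameter) on the top face of lid section 1, midway along it and 62 from the tub's axis, the place to press; moves with the section
- section2 (a joint): how far lid section 2 is pressed down, in m: 0 fully raised, 0.008 snapped fully home. It slides straight down over a tight snap bead: it takes about 7 N to move it all the way, it does not spring back, and it stays where it is left; a firm press of 10 to 20 N brings it to its stop
- section2_mark (a point): white dot (16 diameter) on the top face of lid section 2, midway along it and 62 from the tub's axis, the place to press; moves with the section
- section3 (a joint): how far lid section 3 is pressed down, in m: 0 fully raised, 0.008 snapped fully home. It slides straight down over a tight snap bead: it takes about 7 N to move it all the way, it does not spring back, and it stays where it is left; a firm press of 10 to 20 N brings it to its stop
- section3_mark (a point): white dot (16 diameter) on the top face of lid section 3, midway along it and 62 from the tub's axis, the place to press; moves with the section
- section4 (a joint): how far lid section 4 is pressed down, in m: 0 fully raised, 0.008 snapped fully home. It slides straight down over a tight snap bead: it takes about 7 N to move it all the way, it does not spring back, and it stays where it is left; a firm press of 10 to 20 N brings it to its stop
- section4_mark (a point): white dot (16 diameter) on the top face of lid section 4, midway along it and 62 from the tub's axis, the place to press; moves with the section
- section5 (a joint): how far lid section 5 is pressed down, in m: 0 fully raised, 0.008 snapped fully home. It slides straight down over a tight snap bead: it takes about 7 N to move it all the way, it does not spring back, and it stays where it is left; a firm press of 10 to 20 N brings it to its stop
- section5_mark (a point): white dot (16 diameter) on the top face of lid section 5, midway along it and 62 from the tub's axis, the place to press; moves with the section
- section6 (a joint): how far lid section 6 is pressed down, in m: 0 fully raised, 0.008 snapped fully home. It slides straight down over a tight snap bead: it takes about 7 N to move it all the way, it does not spring back, and it stays where it is left; a firm press of 10 to 20 N brings it to its stop
- section6_mark (a point): white dot (16 diameter) on the top face of lid section 6, midway along it and 62 from the tub's axis, the place to press; moves with the section
- tin_green: sealed steel paint tin with a green band, 100 diameter, 115 high; loose on the shelf, to be left alone; origin at the centre of its underside
- tin_red: sealed steel paint tin with a red band, 100 diameter, 115 high; loose on the shelf, to be left alone; origin at the centre of its underside
- nail_jar: glass jar of nails with a steel twist cap, 66 diameter, 92 high; loose on the shelf, to be left alone; origin at the centre of its underside
- paint_stick: flat wooden paint stick, 25 x 290 x 5, its length along its own y; loose on the shelf, to be left alone; origin at the centre of its underside
- level: chrome spirit level standing on edge, 230 x 22 x 45, its length along its own x; loose on the shelf, to be left alone; origin at the centre of its underside
- tray_liner: open blue plastic roller tray liner, 292 x 160 x 40, its length along its own x; loose on the shelf, to be left alone; origin at the centre of its underside
- brush: paint brush, about 200 long, lying along its own x; loose on the shelf, to be left alone
Not all that is in view belongs to the job. What is meant by the tub is not orange or turquoise, and is the larger of those in its own colour.

How it is judged:
At the end, for the whole second after the job is handed in: All six lid sections are pressed to at least 6.5 of their 8 mm; the tub stands still and upright (within 0.05 rad) and within 30 mm of where it stood; every other thing on the shelf is within 30 mm of its place (value of joint each of section1, section2, section3, section4, section5, section6 above 0.0065 m and angle between tub's own z axis and vertical below 0.05 rad and distance of each of tub, tin_green, tin_red, nail_jar, paint_stick, level, tray_liner, brush from where it was at the start of the episode below 0.03 m and linear speed of tub below 0.02 m/s); the robot touches nothing.
It fails at once if the tub is lifted off the shelf or tipped (height (world z) of tub above 0.037 m or angle between tub's own z axis and vertical above 0.15 rad).
It fails at once if the tub is pushed or carried more than 30 mm from its place (distance of tub from where it was at the start of the episode above 0.03 m).
It fails at once if the lid is borne down on with more than 60 N (contact force between any of the arm, the fingers and tub above 60 N).
It fails at once if something else on the shelf is lifted, knocked or shifted by more than 30 mm (distance of any of tin_green, tin_red, nail_jar, paint_stick, level, tray_liner, brush from where it was at the start of the episode above 0.03 m).
It fails at once if a tin or the nail jar is tipped (angle between any of tin_green, tin_red, nail_jar's own z axis and vertical above 0.2 rad).
It also fails if it takes over 51 s, if anything falls off the work surface, if the arm or the gripper's body presses on something with over 40 N, if the wrist force passes 120 N, or if a joint passes its speed limit or range.

## Working session

There is one attempt and no reset: what is moved stays moved. The work goes in short steps, Python scripts to look and compute and a tool call to move; the robot and the scene stay as the last step left them, time stands still between calls to the robot, and variables do not carry over. Pictures are saved under pics/ and viewed, and the job is handed in when it is done.

Besides the shell and the picture viewer there is one more tool, called after "Emit:" in YAML: its name, and indented under it one key for each argument. send_rows: Moves the arm, as the interface text tells. Its arguments: {"type":"object","properties":{"moves":{"type":"array"},"hand":{"type":"number"},"newtons":{"type":"number"}},"required":["moves"]}

```bash
mkdir -p pics; cat > h.py <<'E'
import numpy as np,cv2,pickle
from bench import r
def grab(n,tag):
    f=r.grab_frame(n); pickle.dump(f,open(f'pics/{tag}.pkl','wb'))
    cv2.imwrite(f'pics/{tag}.png',f['img'][:,:,::-1]); return f
def load(tag): return pickle.load(open(f'pics/{tag}.pkl','rb'))
def proj(f,p):
    c=f['world_to_cam']@np.append(p,1); v=np.array([c[0],-c[1],-c[2]]); u=f['mtx']@v; return u[:2]/u[2]
def ray(f,uv):
    d=np.linalg.inv(f['mtx'])@[uv[0],uv[1],1]; d=np.array([d[0],-d[1],-d[2]])
    W=f['world_to_cam']; R=W[:3,:3]; return -R.T@W[:3,3], R.T@d
def atz(f,uv,z):
    o,d=ray(f,uv); return o+d*(z-o[2])/d[2]
def tri(f1,a,f2,b):
    o1,d1=ray(f1,a);o2,d2=ray(f2,b)
    s=np.linalg.lstsq(np.c_[d1,-d2],o2-o1,rcond=None)[0]; p,q=o1+s[0]*d1,o2+s[1]*d2
    return (p+q)/2,np.linalg.norm(p-q)
def crop(tag,x0,y0,x1,y1,k,out):
    im=load(tag)['img'][y0:y1,x0:x1,::-1]; cv2.imwrite(f'pics/{out}.png',cv2.resize(im,None,fx=k,fy=k,interpolation=cv2.INTER_CUBIC))
E
python3 - <<'E'
from h import *
for n in('scene','top'):
    f=grab(n,n+'0'); print(f['mtx'],f['world_to_cam'])
print(r.get_obs(), r.grasp_offset)
E
```

```text
[[409.96102633   0.         255.01579472]
 [  0.         409.96102633 190.89991947]
 [  0.           0.           1.        ]] [[-0.0238078   0.99969135  0.00709925 -0.02329571]
 [-0.77124319 -0.02288471  0.6361291   0.34236776]
 [ 0.63609522  0.00966959  0.77154998 -1.61655986]
 [ 0.          0.          0.          1.        ]]
[[414.90411864   0.         254.94592264]
 [  0.         414.90411864 187.10489093]
 [  0.           0.           1.        ]] [[-0.02923805 -0.99954637 -0.00722388  0.05119661]
 [ 0.99633877 -0.02972355  0.08015965 -0.53999287]
 [-0.08033801 -0.00485372  0.99675586 -1.45578072]
 [ 0.          0.          0.          1.        ]]
{'clock': 0.1, 'joints': array([ 1.0378491 ,  0.47772551,  0.02232999,  1.55635359, -0.01150726,
        1.10924519, -0.08310335]), 'qvel': array([-0.00146673, -0.0021538 , -0.00129532, -0.00163771,  0.00102551,
        0.00075039,  0.00240145]), 'tau': array([ 3.70762922e-03, -5.97768402e+01,  1.61337532e+00, -2.81957585e+01,
        1.28501700e-02,  4.98360590e-03,  1.75672324e-05]), 'tcp_pos': array([ 0.27800884, -0.61452079,  0.23041682]), 'orientation': array([-3.06946243e+00, -6.62053557e-01,  6.89520740e-04]), 'contact_force': array([-0.1206076 ,  0.27485222,  0.7029886 ]), 'moment': array([ 0.02106415, -0.04249469,  0.0210391 ]), 'grip_width': 0.08529583656691744} 0.0187
```

View pics/scene0.png

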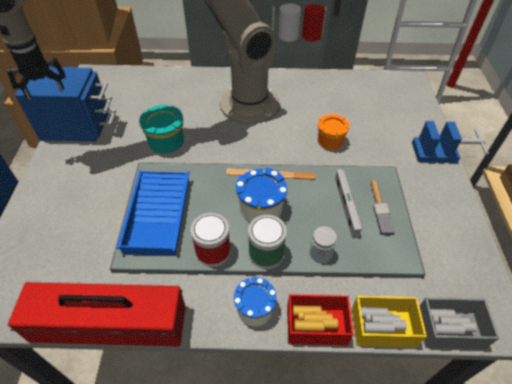

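View pics/top0.png

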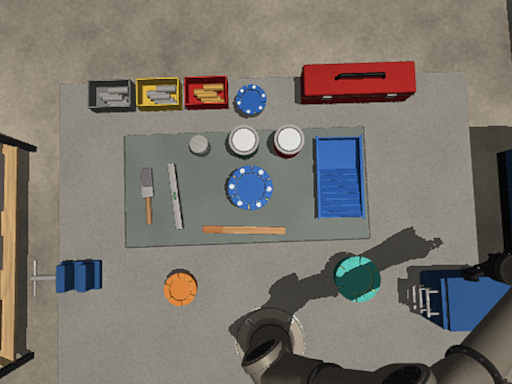

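Candidates for the tub in the scene view are:
- the white/blue one on the shelf at (262,188), top (250,187)
- a smaller white/blue one off the shelf at (256,297)
- a turquoise one at (163,128)
- an orange one at (333,130)

I choose the larger white one on the shelf.

```bash
python3 - <<'E'
from h import *
crop('scene0',215,155,310,230,8,'c1'); crop('top0',215,150,285,220,8,'c2')
E
```

```text
(no output)
```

View pics/c1.png

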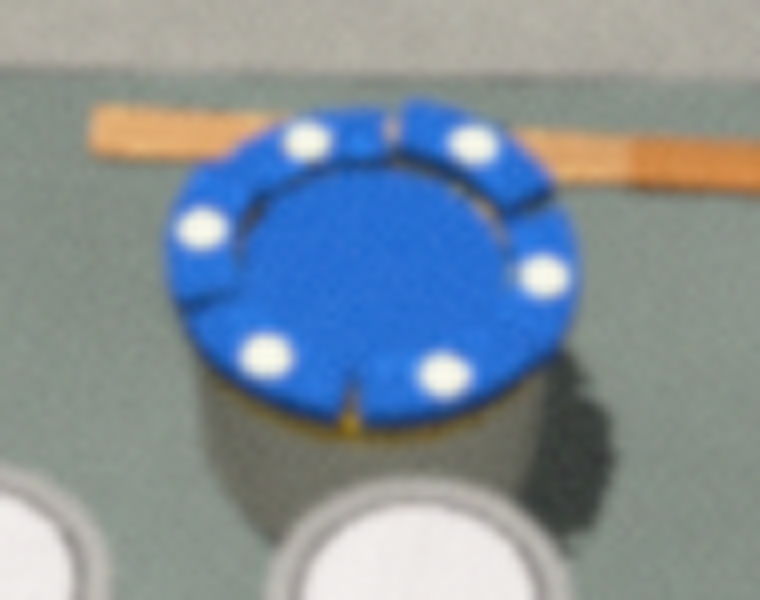

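View pics/c2.png

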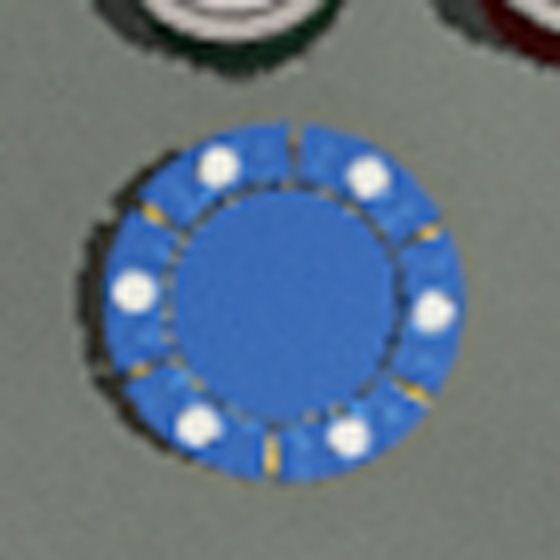

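```bash
python3 - <<'E'
from h import *
S=np.array([(307,142),(473,145),(545,276),(444,376),(266,356),(202,229)],float)
T=np.array([(349,437),(198,426),(134,291),(219,166),(369,177),(434,311)],float)
S=(S+.5)/8-.5+[215,155]; T=(T+.5)/8-.5+[215,150]
fs,ft=load('scene0'),load('top0'); P=[]
for a,b in zip(S,T):
    p,e=tri(fs,a,ft,b); P.append(p); print(np.round(p*1000,1),round(e*1000,1), 'top@z.130',np.round(atz(ft,b,.13)*1000,1))
P=np.array(P); c=P.mean(0); print('c',c)
print([round(np.linalg.norm((p-c)[:2])*1000,1) for p in P],[round(np.degrees(np.arctan2(*(p-c)[1::-1])),1) for p in P])
from scipy.spatial.transform import Rotation as R
print(R.from_rotvec(r.get_obs()['orientation']).as_matrix().round(3))
E
```

```text
[476.   26.6 126.5] 1.9 top@z.130 [475.9  25.7 130. ]
[482.1  88.1 133.7] 1.3 top@z.130 [482.3  87.6 130. ]
[539.  113.6 127.6] 1.8 top@z.130 [538.7 112.6 130. ]
[589.3  77.1 132.5] 2.2 top@z.130 [589.6  76.1 130. ]
[582.8  15.2 133.1] 1.9 top@z.130 [583.2  14.2 130. ]
[526.4  -9.8 134.5] 1.9 top@z.130 [526.8 -10.9 130. ]
c [0.53258934 0.05181989 0.13132012]
[np.float64(61.9), np.float64(62.2), np.float64(62.1), np.float64(62.1), np.float64(62.1), np.float64(61.9)] [np.float64(-156.0), np.float64(144.3), np.float64(84.1), np.float64(24.0), np.float64(-36.1), np.float64(-95.7)]
[[ 0.911  0.412 -0.001]
 [ 0.412 -0.911  0.001]
 [-0.    -0.002 -1.   ]]
```

Tub centre is (0.533, 0.052). The dots lie at radius 62 and 60° apart, with heights of 125–135 mm, which matches the text. First I shut the fingers and move to a waypoint.

Emit:
send_rows:
  moves: [33,-21,0,0,66,-42,0,6,100,-64,0,12,133,-85,0,18,166,-106,0,24.3,199,-127,0,24.3,232,-149,0,24.3,265,-170,0,24.3]
  hand: 1
  newtons: 40

```text
clock: 1.1
tcp_pos: [0.4499, -0.3495, 0.231]
orientation: [-3.141, -0.001, 0.001]
contact_force: [0.8, 0.5, 0.2]
grip_width: -0.0003
```

```bash
python3 - <<'E'
from h import *
from scipy.spatial.transform import Rotation as R
o=r.get_obs();M=R.from_rotvec(o['orientation']).as_matrix();print(o['tcp_pos'],o['contact_force'],M.round(3),o['grip_width'],o['clock'])
print(M.T@(np.array([.478,.0275,.16])-o['tcp_pos'])*1000)
E
```

```text
[ 0.44990155 -0.34954645  0.23095758] [0.79990282 0.51062662 0.24752251] [[ 1.     0.001 -0.001]
 [ 0.001 -1.     0.   ]
 [-0.001 -0.    -1.   ]] -0.0002820573863982708 1.1
[  28.41960256 -376.99817592   71.08606958]
```

Emit:
send_rows:
  moves: [13,-57,0,0,26,-114,0,0,39,-171,0,0,52,-228,0,0,65,-285,0,0,77,-341,20,0,77,-341,50,0,77,-341,71,0]

```text
clock: 2.1
tcp_pos: [0.5257, -0.0089, 0.1588]
orientation: [3.142, 0.005, -0.003]
contact_force: [0.3, -0.8, 0.1]
grip_width: -0.0001
```

```bash
python3 - <<'E'
from h import *
grab('scene','s1');grab('top','t1')
crop('scene','s1' and 0,0,0,0,1) if 0 else crop('s1',195,95,325,230,5,'c3')
crop('t1',195,130,305,240,5,'c4');print(r.get_obs()['tcp_pos'],r.get_obs()['contact_force'])
E
```

```text
[ 0.5243316  -0.00981919  0.15788015] [-1.02601201 -0.15148001  0.35459923]
```

View pics/c3.png

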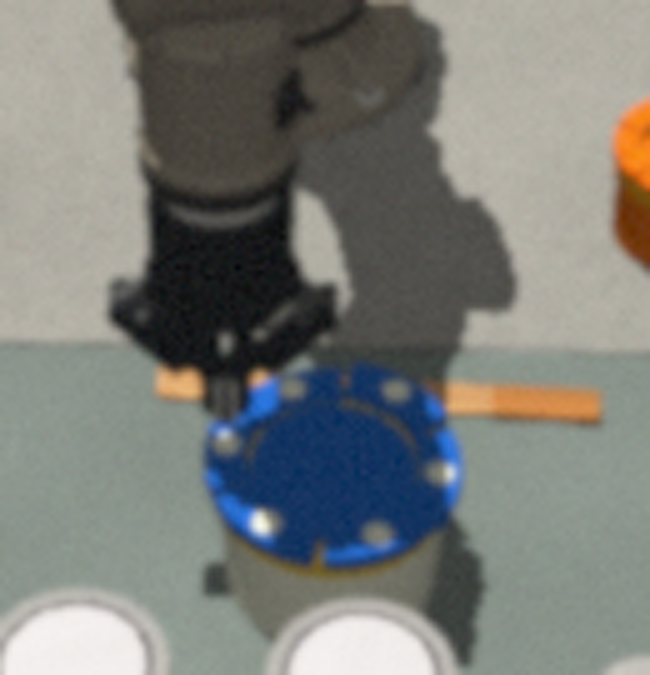

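View pics/c4.png

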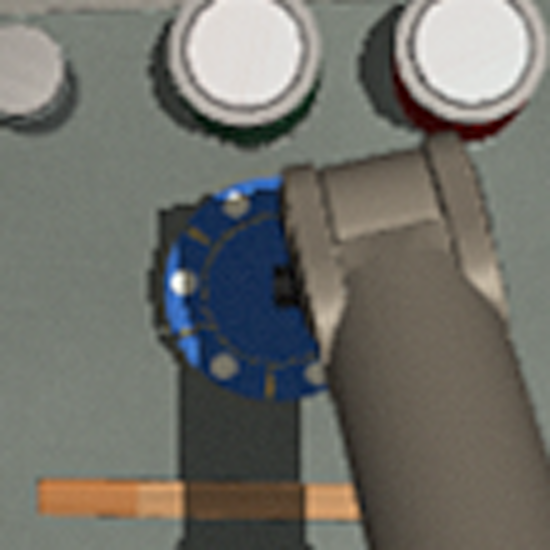

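Emit:
send_rows:
  moves: [1,0,12,0,1,0,20,0,1,0,23,0,1,0,24,0,1,0,25,0,1,0,26,0,1,0,27,0,1,0,28,0]

```text
clock: 3.2
tcp_pos: [0.5275, -0.0099, 0.1324]
orientation: [3.142, 0.001, 0.0]
contact_force: [-2.5, -0.9, 7.6]
grip_width: 0.0001
```

Emit:
send_rows:
  moves: [0,0,1,0,0,0,2,0,0,0,3,0,0,0,4,0]

```text
clock: 3.7
tcp_pos: [0.5275, -0.0099, 0.129]
orientation: [3.141, 0.001, 0.001]
contact_force: [-3.0, -0.4, 7.2]
grip_width: -0.0
```

Emit:
send_rows:
  moves: [0,0,1,0,0,0,2,0,0,0,3,0,0,0,4,0,0,0,5,0]

```text
clock: 4.32
tcp_pos: [0.5276, -0.0099, 0.1247]
orientation: [3.141, 0.001, 0.001]
contact_force: [-5.8, -1.2, 19.3]
grip_width: 0.0
```

Emit:
send_rows:
  moves: [0,0,-30,0,27,-13,-30,0,54,-26,-30,0,54,-26,-22,0,54,-26,-12,0,54,-26,-9,0,54,-26,-7,0,54,-26,-5.5,0]

```text
clock: 5.32
tcp_pos: [0.5801, 0.0153, 0.1291]
orientation: [3.141, -0.0, -0.003]
contact_force: [-3.8, -0.4, 6.9]
grip_width: -0.0002
```

Emit:
send_rows:
  moves: [0,0,1,0,0,0,2,0,0,0,3,0,0,0,4,0]

```text
clock: 5.82
tcp_pos: [0.5801, 0.0154, 0.1252]
orientation: [3.141, -0.0, -0.003]
contact_force: [-4.9, -1.1, 6.6]
grip_width: 0.0
```

Emit:
send_rows:
  moves: [0,0,0.7,0,0,0,1.4,0,0,0,1.6,0]

```text
clock: 6.2
tcp_pos: [0.5809, 0.0151, 0.1248]
orientation: [3.14, -0.001, -0.0]
contact_force: [-4.8, -1.7, 14.9]
grip_width: 0.0
```

Emit:
send_rows:
  moves: [0,0,-30,0,3,-30,-30,0,7,-61,-30,0,7,-61,-22,0,7,-61,-12,0,7,-61,-9,0,7,-61,-7,0,7,-61,-5.5,0]

```text
clock: 7.2
tcp_pos: [0.588, 0.0756, 0.1291]
orientation: [3.14, -0.002, -0.002]
contact_force: [-3.4, -2.1, 6.9]
grip_width: -0.0002
```

Emit:
send_rows:
  moves: [0,0,1,0,0,0,2,0,0,0,3,0,0,0,4,0,0,0,5,0]

```text
clock: 7.82
tcp_pos: [0.5884, 0.0757, 0.1248]
orientation: [3.141, -0.002, 0.0]
contact_force: [-3.9, -2.3, 12.6]
grip_width: 0.0001
```

Emit:
send_rows:
  moves: [0,0,-30,0,-25,-18,-30,0,-49,-36,-30,0,-49,-36,-22,0,-49,-36,-12,0,-49,-36,-9,0,-49,-36,-7,0,-49,-36,-5,0]

```text
clock: 8.82
tcp_pos: [0.5397, 0.1129, 0.1286]
orientation: [-3.142, -0.0, -0.0]
contact_force: [0.7, -0.1, 0.6]
grip_width: 0.0002
```

Emit:
send_rows:
  moves: [0,0,1,0,0,0,2,0,0,0,3,0,0,0,4,0,0,0,4.5,0]

```text
clock: 9.45
tcp_pos: [0.5394, 0.1132, 0.1249]
orientation: [3.142, 0.001, 0.001]
contact_force: [-3.6, -1.4, 9.1]
grip_width: 0.0002
```

Emit:
send_rows:
  moves: [0,0,-30,0,-28,13,-30,0,-56,26,-30,0,-56,26,-22,0,-56,26,-12,0,-56,26,-9,0,-56,26,-7,0,-56,26,-5,0]

```text
clock: 10.45
tcp_pos: [0.4836, 0.0876, 0.1295]
orientation: [-3.141, -0.002, 0.0]
contact_force: [-3.4, -1.2, 6.3]
grip_width: -0.0
```

Emit:
send_rows:
  moves: [0,0,1,0,0,0,2,0,0,0,3,0,0,0,4,0,0,0,5,0]

```text
clock: 11.08
tcp_pos: [0.4837, 0.0876, 0.1248]
orientation: [-3.141, -0.001, 0.0]
contact_force: [-6.5, -1.6, 14.7]
grip_width: 0.0002
```

Last one is the section at −156°: (477.5, 27.5).

Emit:
send_rows:
  moves: [0,0,-30,0,-3,30,-30,0,-6,60,-30,0,-6,60,-22,0,-6,60,-12,0,-6,60,-9,0,-6,60,-7,0,-6,60,-5,0]

```text
clock: 12.08
tcp_pos: [0.4775, 0.0276, 0.1292]
orientation: [-3.141, -0.002, -0.0]
contact_force: [0.3, -0.7, -0.1]
grip_width: 0.0001
```

Emit:
send_rows:
  moves: [0,0,1,0,0,0,2,0,0,0,3,0,0,0,4,0,0,0,4.5,0]

```text
clock: 12.7
tcp_pos: [0.4774, 0.0271, 0.125]
orientation: [3.141, 0.001, 0.0]
contact_force: [-2.6, -1.2, 7.6]
grip_width: 0.0002
```

Emit:
send_rows:
  moves: [0,0,-30,0,0,0,-90,0,0,60,-110,0,0,120,-110,0,0,180,-110,0,0,240,-110,0,0,300,-110,0,0,300,-110,0]

```text
clock: 13.7
tcp_pos: [0.4759, -0.2785, 0.2345]
orientation: [3.139, -0.013, -0.001]
contact_force: [0.1, 0.7, 0.2]
grip_width: -0.0002
```

```bash
python3 - <<'E'
from h import *
grab('scene','s2');grab('top','t2')
crop('s2',215,155,310,230,8,'c5'); crop('t2',215,150,285,220,8,'c6')
a=cv2.imread('pics/s2.png');b=cv2.imread('pics/t2.png');cv2.imwrite('pics/both.png',cv2.resize(np.hstack([a,b]),(800,300)))
E
```

```text
(no output)
```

View pics/c5.png

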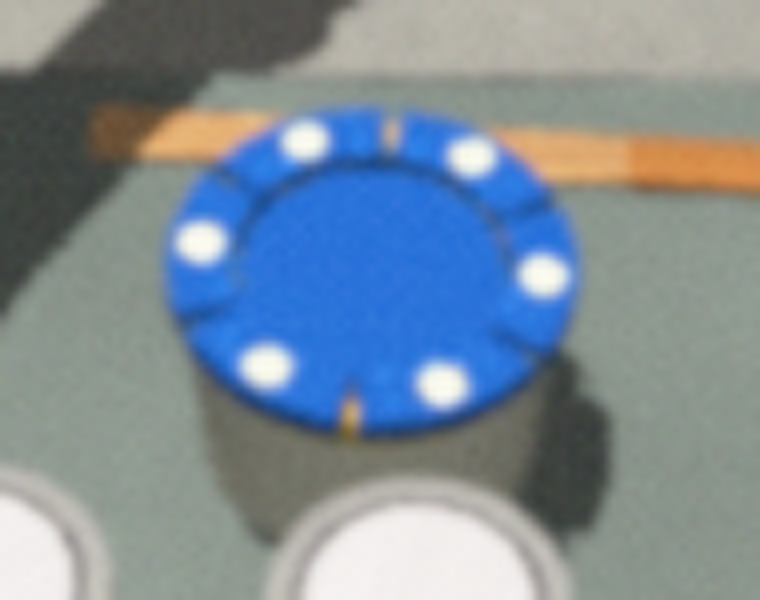

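View pics/c6.png

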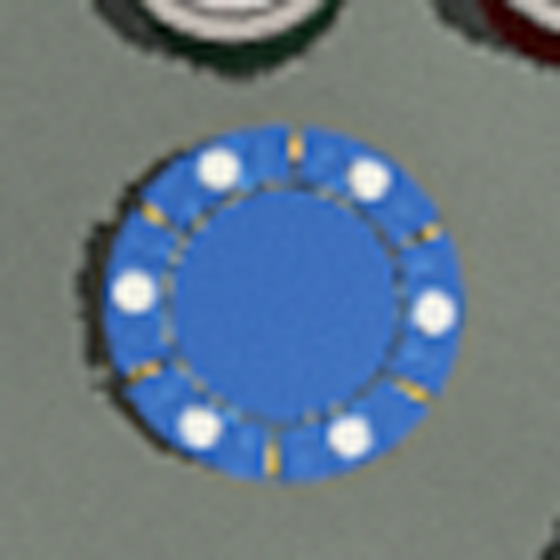

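View pics/both.png

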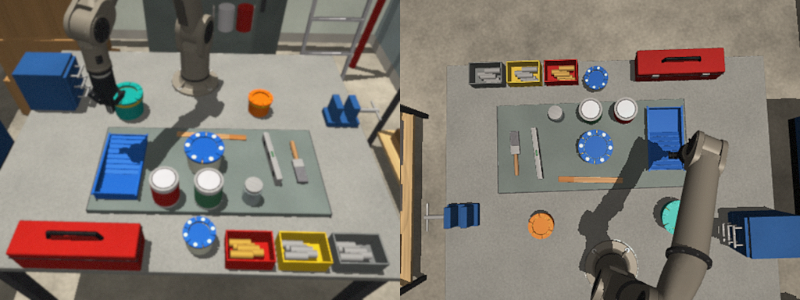

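In the scene crop the rim is level and the yellow band is gone. The four raised dots dropped, for example (202,229)→(202,242) and (473,145)→(472,157), and the two home dots stayed put. In the top view the dots are within about 4 crop pixels (half an image pixel) of where they began, so the tub has not moved.

```bash
python3 - <<'E'
from h import *
o=r.get_obs();print(o['tcp_pos'],o['contact_force'],abs(o['qvel']).max());r.hand_in()
E
```

```text
[ 0.47726063 -0.27297054  0.23432982] [ 0.24798209  0.36405834 -0.02119531] 0.032369844156083405
the job is handed in; nothing more can be done
```

I pressed all six lid sections of the larger white tub with shut fingertips, then moved the arm clear and handed the job in at about 14 s. No verdict was reported.

- **Pressing:** the four raised sections gave way at about 7 N. Every section stopped at about 0.125 m, the height given for a section that is home. The wrist read 8 to 19 N at the end of each press. The two sections already home showed no travel and got only 8 to 9 N, just below the 10 to 20 N in the text.
- **Last pictures:** the rim is level, no yellow band shows from the side in view, and the tub has not moved. The other things on the shelf look in place, though I checked those by eye only.
- **Arm:** the wrist force was near zero at hand-in, so the arm was touching nothing.

No check failed. The only disagreement was 1 to 2 mm between the two camera views, within the stated calibration.

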